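# Lock the control box cover with a screwdriver

### The job

Lock the cover of the carving machine's grey control box: take the screwdriver from its wooden stand, seat its blade in the slot of the cover's spring-loaded turn-lock screw and, pushing it in with the blade but never with more than 20 N, turn it about 75 degrees clockwise, not forcing it against its stop, so that it stays caught when you let go. Then stand the screwdriver upright back in its stand, fully home, and leave the other things on the bench where they are.

Things in the scene. Friction and masses are not known exactly. Their poses are not given: they have to be found in the camera images.
- box: grey fixed control box with aluminium cover, 216 mm along its y, 156 mm along its x, cover 70 mm above the bench; origin at the centre of its underside. On the cover: the turn-lock screw at (0, +50 mm) and two push buttons, at most 10 mm high, at y = -55 mm
- lock_place (a point): point on the cover's face (70 mm above the bench) at the turn-lock screw's centre, true to 1 mm; axes are the box's. The screw: round steel head 32 mm across in a dark collar 48 mm across. Unlocked, the head's top is 12 to 26 mm above this point (not measured, differs from box to box). In it is a straight slot 6 mm wide, 21 mm long (closed ends), 5 mm deep
- lock_slot (a point): a point 50 mm above lock_place. The unlocked slot lies along the box's x axis to within 0.8 rad either way; its angle is not measured: look, or feel for it by turning the resting blade slowly until it drops in. The head stands on a spring: yields downward above 5 N, 1 mm per further 2 N. Pressed less than 3 mm (11 N) it cannot turn; 4.5 mm (14 N) is the hard stop
- screwhead (a joint): how far the turn-lock screw is turned clockwise (from above), rad: 0 unlocked, hard stop at 1.45. The blade has up to 0.15 rad of play in the slot. It turns only while pushed in 3 to 4.5 mm (11 to 14 N), friction 0.06 N m. Let go beyond 1.08 it rises into its catch and stays, 1.5 mm lower than at first; let go earlier it is not locked
- driver_grip (a point): middle of the grip of the screwdriver (110 to 180 g) that stands upright, blade down, in its stand; z up along the tool. Wooden handle 25 x 25 mm square, sides along the tool's x and y, from 44 mm below this point to 36 mm above. The blade's tip is 100 mm below this point
- driver_tip (a point): middle of the blade's end, on the tool's axis; axes as driver_grip. The blade is flat: 18 mm wide along the tool's x, 3.5 mm thick along its y, 12 mm long, on a shaft 10 mm across
- driver_collar (a point): centre of the underside of the steel collar (34 mm across) under the handle, 50 mm above the tip; in the stand it rests on the stand's top
- stand_hole (a point): centre of the mouth of the hole in the fixed wooden stand (85 x 85 mm, 60 mm high), on its top face; axes are the stand's. The hole is square, 22 mm wide, 55 mm deep; blade and shaft go in from above until the collar rests on the top
- clog: small unpainted wooden clog, about 190 x 70 mm and 72 mm high, bystander; origin at the centre of its underside
- glue_jar: closed jar, 52 mm across and 62 mm high, bystander; origin at the centre of its underside
- wood_block: raw wood block 130 x 60 x 55 mm, bystander; origin at the centre of its underside
- mallet: wooden mallet, head 100 mm long and 68 mm across, handle to -x of it, bystander; origin at the centre of its underside
- rasp: wood rasp lying flat, 280 mm long along its x, bystander; origin at the centre of its underside
- screw_cup: small steel tin, 68 mm across and 50 mm high, bystander; origin at the centre of its underside
- gauge: small wooden marking gauge, 110 x 60 x 20 mm, bystander; origin at the centre of its underside
Mind the look-alikes: they are no part of the job. What is shaped like the part that bears driver_grip but green is not meant.

How it is judged:
By the outcome, as a careful person would: the job done as asked, in the order asked, and still so for the second after the job is handed in, with the robot touching nothing.
It also fails if it takes over 70 s, if anything falls off the work surface, if the arm or the gripper's body presses on something with over 40 N, if the wrist force passes 120 N, or if a joint passes its speed limit or range.

### The arm

A 6-joint arm with a two-finger parallel gripper is mounted at the origin on the work surface. World frame = base frame: x ahead of the robot, y to its left, z up, the work surface at z = 0. Lengths are in mm, angles in degrees, forces in N, time in s.
With the tool pointing down it reaches from about 350 to 850 mm from the base axis. Payload 8.1 kg.
Tool frame: the origin (TCP) lies at the very end of the fingers, on their centre line; the grasp point (between the pads) lies 19 mm behind it; z points along the fingers, y is the line along which they close (so a half turn about z gives the same grasp; the last joint's range is limited). The gripper opens to 85 mm and grips with 20 to 120 N. Pads are 22 mm wide; open, the fingers measure 114 mm over their backs; the gripper's body (76 mm by 85 mm) begins 54 mm behind the grasp point. The pads swing forward as they close: fully open they stand 13 mm farther back than shut.
Start: joints at [61.398, 7.471, 85.268, -0, 87.261, -4.893], TCP at [241.235, 549.373, 231.292] pointing down, gripper open.
Joint ranges: [-169.43, 169.43], [-51.17, 129.36], [1.28, 143.12], [-76.62, 256.62], [0, 156.53], [-152.29, 152.29]. Speed limits (degrees/s): [136.94, 136.94, 159.86, 180, 180, 180].

### API

Orientations are given as [roll, pitch, yaw] about the fixed x, y, z axes, in that order (R = Rz(yaw) Ry(pitch) Rx(roll)).
In Python, from bench import r gives the robot as it stands.
- The arm moves only by the shell command python3 -m jog 'ROWS' [FORCE]. ROWS is JSON, a list of rows, each a list of 7 numbers: the turn, a rotation vector about the tool's x, y, z in degrees, then the shift along the tool's x, y, z in mm, then the closure, from -1 (fully open) to 1 (shut), so that 0 is half open. A call has 1 to 5 rows; each row shifts and turns the commanded pose from where the row before left it, along the tool's axes as they then stand; what a row does not reach is not made up. A row lasts 1/10 s, in which the tool goes at most 50 mm and 8.59 degrees, less where a joint would pass 70% of its speed; a pose out of reach is approached as far as the arm can. A call is refused whole if a number of a shift passes 50 or a number of a turn 8.59, either way. A call with a gripper value outside its range is refused whole. The fingers move at their own pace and stop on an object; FORCE is the grip in N (left out, the last holds). Time passes only in rows, so rows that do not move let the fingers close. It gives the time, the measured TCP pose, the force, the opening and the grip force at its end, in the units of the state.
- r.sense(): the state, without advancing time (a new reading comes with each control period).
- r.snapshot(name): name is "side" or "top" or "wrist"; returns a dict with "pixels" (400x640x3 uint8, red, green, blue), "fx", "fy", "cx", "cy" (pixels), "world_to_cam" (4x4, takes a point from world to camera coordinates); the wrist camera has in their place "hand_eye" (4x4, takes a point from camera to tool coordinates, whose origin is the TCP and whose axes are the flange's). Camera axes: x right, y up, looking along -z (the intrinsics and any distortion apply to the point x, -y, -z); pixel columns grow to the right and rows downward; lengths in mm; the calibration is good to about 2 mm. A picture is of the moment at which its call begins: read the wrist's pose just before it. There is no depth.
- r.hand_in(): hands the job in; it is judged then, once.
The state is a dict: "time": time; "joint_pos": joint angles; "qd": joint speeds; "joint_efforts": joint torques, N m; "tool_pos": TCP position; "tcp_rot": TCP orientation; "ft_force": force on the tool from outside, world axes, zero at the start; "wrist_torque": the same for the moment, N m; "finger_gap": finger opening in mm; "grip_force": force on a finger pad.
Only numpy, scipy, OpenCV 4.12 (cv2) and the standard library are available. Lean on these libraries where they do the work, as an engineer would, in place of code of your own. Each camera call takes 0.05 s, during which the arm holds its last target. There are 200 camera calls.

## Working session

There is one attempt and no reset: what is moved stays moved. The work goes in short steps, Python scripts to look and compute and a shell command to move; the robot and the scene stay as the last step left them, time stands still between calls to the robot, and variables do not carry over. Pictures are saved under pics/ and viewed, at most 10 in all, crops included, and the job is handed in when it is done.

```bash
ls; mkdir -p pics
python3 - <<'E'
from bench import r
import cv2,json
s=r.sense(); print(s)
for n in ("top","side"):
    d=r.snapshot(n); print(n,{k:(v.tolist() if hasattr(v,'tolist') else v) for k,v in d.items() if k!='pixels'})
    cv2.imwrite(f"pics/{n}0.png",d['pixels'][:,:,::-1])
E
```

```text
pics
{'time': 0.0, 'joint_pos': array([ 6.13967789e+01,  7.51462523e+00,  8.53307666e+01,  8.71644283e-04,
        8.72617763e+01, -4.89309210e+00]), 'qd': array([-0.02393439, -0.00819993, -0.0287959 ,  0.02627436, -0.05277702,
       -0.00011324]), 'joint_efforts': array([ 2.08161160e-03, -5.69409049e+01, -5.00549340e+01, -2.63153134e-05,
        1.50970789e-02, -3.92753896e-05]), 'tool_pos': array([240.9710787 , 548.87181935, 230.23521786]), 'tcp_rot': array([-1.79893297e+02, -1.00084893e-02,  1.56289819e+02]), 'ft_force': array([-0.14067895,  1.14220305,  0.40028564]), 'wrist_torque': array([ 0.01104209, -0.03119787, -0.00370977]), 'grip_force': 0.0, 'finger_gap': 85.49603253220288}
top {'fx': 477.1951684443606, 'fy': 477.1951684443606, 'cx': 318.34655972682043, 'cy': 197.00004450274685, 'world_to_cam': [[-0.027530031419217973, -0.9996128788484568, 0.004023656341835737, 42.68669626973676], [0.9876670521336169, -0.026579959985917417, 0.154296143363464, -560.181665164635], [-0.1541294634382034, 0.008221810472599962, 0.9880164524605874, -1356.2282758399526], [0.0, 0.0, 0.0, 1.0]]}
side {'fx': 422.6378681137468, 'fy': 422.6378681137468, 'cx': 316.8615933830271, 'cy': 198.51744672943425, 'world_to_cam': [[0.7502616359915734, -0.661086645715066, -0.008480826401387082, -411.89673361789073], [0.5004587029850265, 0.5594906053255049, 0.660690055289956, -379.221802875729], [-0.4320284298119658, -0.49993470514628474, 0.7506109021487127, -1036.1289374523867], [0.0, 0.0, 0.0, 1.0]]}
```

View pics/top0.png

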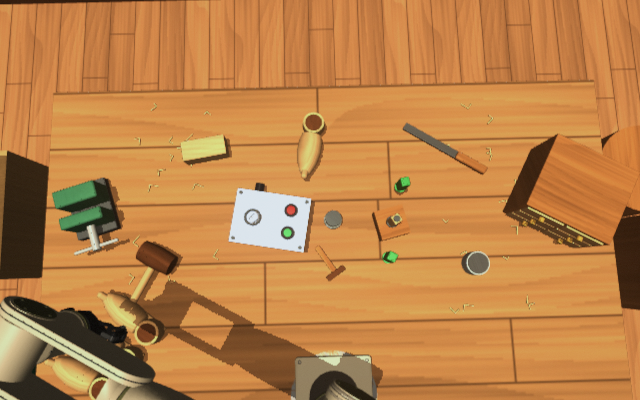

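View pics/side0.png

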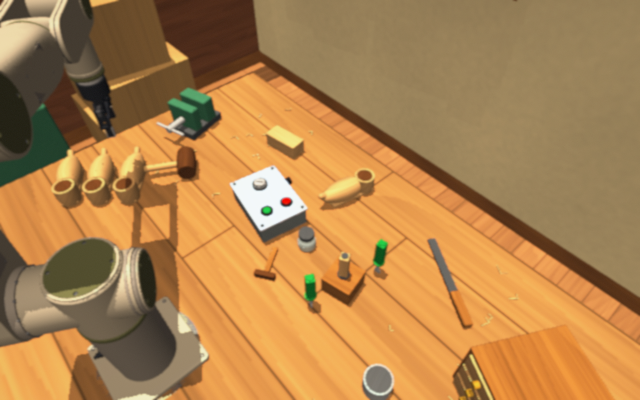

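The top view shows the box with the lock screw at (252,217) and the buttons at (291,210) and (288,233). The stand is near (392,223), with the natural-wood handle's top near (397,219). The green look-alikes are at (402,184) and (390,257). The side view shows the screw at (260,183) and the handle's top at (344,257).

```bash
cat > h.py <<'E'
import numpy as np, cv2
from bench import r
from scipy.spatial.transform import Rotation as R
def pose(s=None):
    s=s or r.sense(); T=np.eye(4); T[:3,:3]=R.from_euler('xyz',s['tcp_rot'],degrees=True).as_matrix(); T[:3,3]=s['tool_pos']; return T
def snap(n,f=None):
    T=pose(); d=r.snapshot(n)
    d['c2w']=T@np.array(d['hand_eye']) if n=='wrist' else np.linalg.inv(d['world_to_cam'])
    if f: cv2.imwrite(f,d['pixels'][:,:,::-1])
    return d
def ray(d,u,v):
    k=np.array([(u-d['cx'])/d['fx'],-(v-d['cy'])/d['fy'],-1.]); c=d['c2w']; return c[:3,3],c[:3,:3]@k
def onz(d,u,v,z):
    o,k=ray(d,u,v); return (o+k*(z-o[2])/k[2]).round(1)
def cross(a,b):
    (o,k),(p,q)=a,b; t=np.linalg.lstsq(np.c_[k,-q],p-o,rcond=None)[0]; A=o+k*t[0];B=p+q*t[1]; return ((A+B)/2).round(1),np.linalg.norm(A-B).round(1)
def proj(d,P):
    p=np.linalg.inv(d['c2w'])@np.r_[P,1]; return (d['cx']+d['fx']*p[0]/-p[2], d['cy']+d['fy']*p[1]/p[2])
E
python3 - <<'E'
from h import *
t=snap('top'); s=snap('side')
print('handle top',onz(t,397,219,146),onz(s,344,257,146),cross(ray(t,397,219),ray(s,344,257)))
print('screw',onz(t,252,217,88),onz(s,260,183,88),cross(ray(t,252,217),ray(s,260,183)))
hsv=cv2.cvtColor(t['pixels'],cv2.COLOR_RGB2HSV)
m=((hsv[...,1]<60)&(hsv[...,2]>120)).astype(np.uint8); m[:, :225]=0;m[:,316:]=0;m[:185]=0;m[256:]=0
m=cv2.morphologyEx(m,cv2.MORPH_CLOSE,np.ones((15,15)))
c=max(cv2.findContours(m,0,2)[0],key=cv2.contourArea); q=cv2.boxPoints(cv2.minAreaRect(c)); 
P=np.array([onz(t,*x,70) for x in q]); print(P,P.mean(0),np.linalg.norm(np.diff(P,axis=0),axis=1))
print('btn',onz(t,291,210,80),onz(t,288,233,80))
for z,uv in ((60,(375,211)),(60,(411,233)),(0,(402,184)),(0,(390,257))): print(onz(t,*uv,z))
big=cv2.resize(t['pixels'][160:280,220:420],None,fx=4,fy=4,interpolation=2); cv2.imwrite('pics/c.png',big[:,:,::-1])
E
```

```text
handle top [ 479.4 -182.2  146. ] [ 479.8 -181.7  146. ] (array([ 479.3, -182.1,  146.8]), np.float64(0.1))
screw [502.2 216.3  88. ] [502.6 209.1  88. ] (array([504.7, 216.5,  80.1]), np.float64(3.7))
[[437.5 286.8  70. ]
 [593.3 263.6  70. ]
 [554.8  48.7  70. ]
 [400.1  75.6  70. ]] [496.425 168.675  70.   ] [157.517872   218.32146024 157.02133613]
btn [520.1 106.5  80. ] [455.  116.1  80. ]
[ 513.3 -134.8   60. ]
[ 447. -235.   60.]
[ 601.  -228.3    0. ]
[ 382.  -180.6    0. ]
```

View pics/c.png

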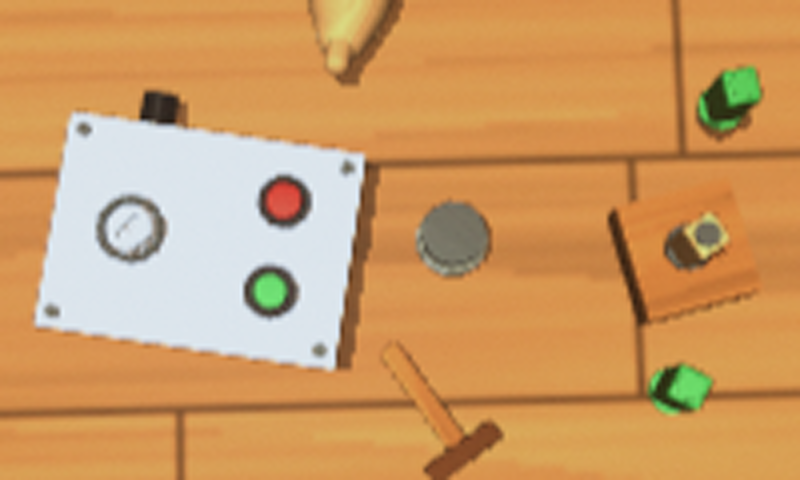

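The crop shows the screw at (131,228) with a diagonal slot. The handle's top is at (707,235), and the two green look-alikes stand on either side of the stand. The box yaw comes out at about -9°. I'm moving over the stand now.

```bash
python3 -m jog '[[0,0,0,-16,-18,-10,-1],[0,0,0,-32,-36,-10,-1],[0,0,0,-32,-36,-10,-1],[0,0,0,-32,-36,-10,-1],[0,0,0,-32,-36,-10,-1]]' >/dev/null
python3 -m jog '[[0,0,0,-32,-36,-10,-1],[0,0,0,-32,-36,-10,-1],[0,0,0,-32,-36,-10,-1],[0,0,0,-32,-36,-10,-1],[0,0,0,-32,-36,-10,-1]]'
python3 -m jog '[[0,0,0,-32,-36,0,-1],[0,0,0,-32,-36,0,-1],[0,0,0,-32,-36,0,-1],[0,0,0,-32,-36,0,-1],[0,0,0,-16,-18,0,-1]]'
python3 -m jog '[[0,0,8.5,0,0,0,-1],[0,0,8.5,0,0,0,-1],[0,0,8.5,0,0,0,-1],[0,0,8.5,0,0,0,-1],[0,0,8.5,0,0,0,-1]]'
python3 - <<'E'
from h import *
d=snap('wrist','pics/w0.png'); T=pose(); print(r.sense()['tcp_rot'],np.array(d['hand_eye']).round(2).tolist(),d['fx'],proj(d,[479.3,-182.1,146]))
E
```

```text
time: 1.2
tool_pos: [382.1, 112.2, 331.8]
tcp_rot: [180.0, 0.0, 156.3]
ft_force: [1.0, 0.6, -0.2]
finger_gap: 85.2
grip_force: 0.0
time: 1.7
tool_pos: [448.9, -95.7, 330.9]
tcp_rot: [-180.0, -0.0, 156.1]
ft_force: [0.1, -0.4, 0.6]
finger_gap: 85.4
grip_force: 0.0
time: 2.2
tool_pos: [448.7, -92.3, 331.1]
tcp_rot: [-180.0, -0.0, 113.4]
ft_force: [0.3, 0.3, 1.0]
finger_gap: 85.4
grip_force: 0.0
[-1.79987349e+02 -1.24684577e-02  1.12884277e+02] [[0.0, 0.94, 0.33, 84.25], [1.0, 0.0, -0.0, -0.69], [-0.0, 0.33, -0.94, -142.28], [0.0, 0.0, 0.0, 1.0]] 300.283365815052 (np.float64(307.16763868126554), np.float64(245.20084623877293))
```

View pics/w0.png

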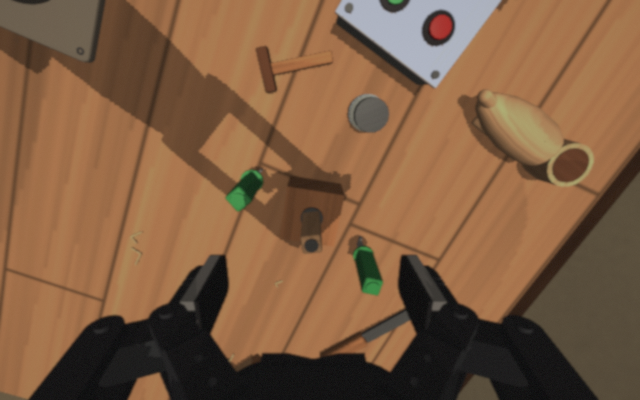

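The wrist view shows the handle's top at about (311,242), with green look-alikes at (245,190) and (368,270). The expected pixel was (307,245), so they agree. I'm moving above the handle.

```bash
python3 -m jog '[[0,0,0,-24,-2,10,-1],[0,0,0,-24,-2,20,-1],[0,0,0,-24,-2,20,-1],[0,0,0,-23,-1,20,-1],[0,0,0,0,0,0,-1]]'
python3 - <<'E'
from h import *
d=snap('wrist'); P=d['pixels']; u,v=proj(d,[479.3,-182.1,146]); print(u,v,r.sense()['tcp_rot'])
u,v=int(u),int(v); c=P[max(v-70,0):v+70,u-80:u+80]; print(max(v-70,0),u-80)
c=cv2.resize(c,None,fx=4,fy=4,interpolation=2); cv2.imwrite('pics/w1.png',cv2.convertScaleAbs(c,alpha=1.8)[:,:,::-1])
E
```

```text
time: 2.75
tool_pos: [479.4, -183.2, 257.3]
tcp_rot: [-179.8, -0.2, 113.8]
ft_force: [-0.5, -0.0, -1.2]
finger_gap: 85.6
grip_force: 0.0
314.5221366761885 190.1697341267489 [-179.84537305   -0.18641539  113.83778242]
120 234
```

View pics/w1.png

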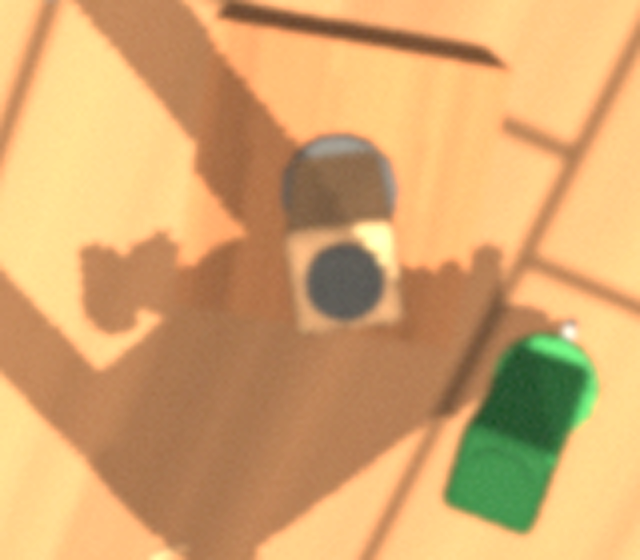

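Crop w1 shows the handle's top square with corners at (287,233), (390,222), (403,322) and (300,333). It is turned slightly from the tool.

Run:
```python
from h import *
d=snap('wrist'); T=pose()
q=[(234+x/4,120+y/4) for x,y in ((287,233),(390,222),(403,322),(300,333))]
W=np.array([onz(d,*p,146) for p in q]); L=((np.c_[W,np.ones(4)])@np.linalg.inv(T).T)[:,:3]
print(W,W.mean(0)); print('tool frame',L.round(1).tolist(),L.mean(0))
for a,b in ((0,1),(3,2),(0,3),(1,2)): print(np.linalg.norm(W[b]-W[a]),np.degrees(np.arctan2(*(L[b]-L[a])[[1,0]])))
# far stand edge bottom? top edge
q=[(234+x/4,120+y/4) for x,y in ((222,17),(505,67))]; W=[onz(d,*p,60) for p in q]; e=W[1]-W[0]; print(W,np.linalg.norm(e),np.degrees(np.arctan2(e[1],e[0])))
print(T[:3,3],r.sense()['tcp_rot'])
```

```text
[[ 468.5 -174.7  146. ]
 [ 488.2 -163.2  146. ]
 [ 500.8 -183.3  146. ]
 [ 480.5 -195.2  146. ]] [ 484.5 -179.1  146. ]
tool frame [[11.1, -7.7, 114.7], [13.6, 15.0, 114.7], [-9.9, 18.4, 114.7], [-12.5, -5.0, 114.7]] [  0.56289626   5.18562824 114.68944934]
22.810962276940437 83.575920577239
23.530830839560252 83.47131194882463
23.753947040439407 173.5072861171342
23.722773868163088 171.76834545939255
[array([ 434.8, -148. ,   60. ]), array([ 513.1, -128.5,   60. ])] 80.69163525421952 13.984579118075912
[ 480.1827829  -181.84332829  260.69399796] [-1.79936147e+02 -1.00157100e-01  1.13850431e+02]
```

```bash
python3 -m jog '[[0,0,-6.5,0,2,0,-1],[0,0,0,0,0,25,-1],[0,0,0,0,0,25,-1],[0,0,0,0,0,0,-1],[0,0,0,0,0,0,-1]]'
python3 - <<'E'
from h import *
d=snap('wrist'); T=pose(); P=d['pixels']; u,v=proj(d,[481,-181,146]); print(u,v,T[:3,3],r.sense()['tcp_rot'])
u,v=int(u),int(v); v0=max(v-70,0); c=P[v0:v+70,u-80:u+80]; print(v0,u-80)
c=cv2.resize(c,None,fx=4,fy=4,interpolation=2); cv2.imwrite('pics/w2.png',cv2.convertScaleAbs(c,alpha=1.8)[:,:,::-1])
E
```

```text
time: 3.35
tool_pos: [482.7, -180.6, 212.5]
tcp_rot: [180.0, 0.0, 120.4]
ft_force: [0.1, -0.1, 0.5]
finger_gap: 85.4
grip_force: 0.0
311.4716038904972 209.1344432712324 [ 483.22982912 -180.98556127  213.34660415] [1.79922268e+02 1.05539446e-01 1.20357100e+02]
139 231
```

View pics/w2.png

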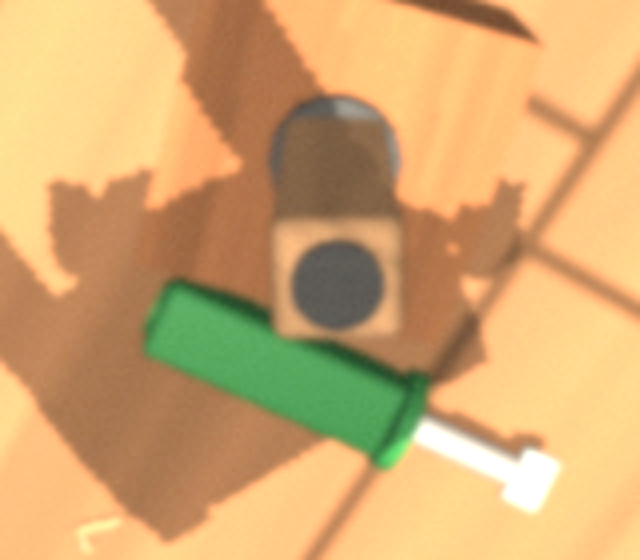

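Crop w2 shows the handle's top centred at (338,280), now aligned with the tool. A green look-alike now seems to be lying down from (165,320) to (540,480), so I'll check that in the top view.

Run:
```python
from h import *
d=snap('top'); s=snap('side'); f=lambda P,a,b,c,e:cv2.resize(P[a:b,c:e],None,fx=4,fy=4,interpolation=2)
cv2.imwrite('pics/t1.png',np.vstack([f(d['pixels'],150,220,310,450),f(s['pixels'],210,285,280,420)])[:,:,::-1])
print(r.sense()['ft_force'])
```

```text
[ 0.23496751 -0.36670919 -0.52352111]
```

View pics/t1.png

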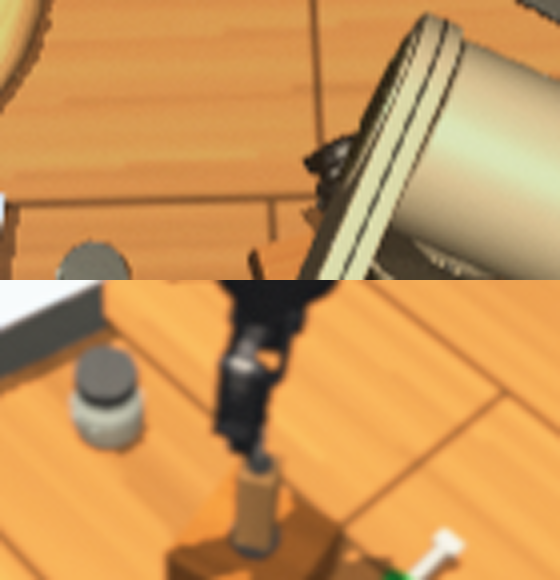

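The side view shows the green look-alike lying on the bench beside the stand. It had been standing free on its blade. No contact force was ever recorded, and the gripper stayed above 200 mm, so it fell by itself. My driver is undisturbed, so I'll refine its centre.

Run:
```python
from h import *
d=snap('wrist'); T=pose()
q=[(231+x/4,139+y/4) for x,y in ((275,219),(400,219),(402,337),(275,337))]
W=np.array([onz(d,*p,146) for p in q]); L=((np.c_[W,np.ones(4)])@np.linalg.inv(T).T)[:,:3]
print(W.mean(0),L.round(1).tolist(),L.mean(0),T[:3,3])
print((np.linalg.inv(T)@[481,-181,146,1]))
```

```text
[ 484.675 -180.45   146.   ] [[12.3, -10.2, 67.3], [12.3, 12.9, 67.3], [-11.6, 13.7, 67.4], [-11.5, -10.6, 67.3]] [ 0.39469649  1.46308809 67.33754087] [ 483.42950971 -181.44054794  213.33578834]
[ 1.77477362 -1.98704635 67.32835077  1.        ]
```

```bash
python3 -m jog '[[0,0,0,0,0,25,-1],[0,0,0,0,0,25,-1],[0,0,0,0,0,25,-1],[0,0,0,0,0,20,-1],[0,0,0,0,0,15,-1]]'
python3 -m jog '[[0,0,0,0,0,10,-1],[0,0,0,0,0,0,-1],[0,0,0,0,0,0,0],[0,0,0,0,0,0,0.3],[0,0,0,0,0,0,0.4]]' 20
python3 -m jog '[[0,0,0,0,0,0,0.5],[0,0,0,0,0,0,0.6],[0,0,0,0,0,0,0.7],[0,0,0,0,0,0,1],[0,0,0,0,0,0,1]]' 20
```

```text
time: 4.05
tool_pos: [482.6, -181.2, 100.8]
tcp_rot: [180.0, 0.0, 120.3]
ft_force: [0.0, 1.2, 1.0]
finger_gap: 85.4
grip_force: 0.0
time: 4.55
tool_pos: [483.3, -181.5, 92.4]
tcp_rot: [179.9, 0.1, 120.3]
ft_force: [-0.1, 0.2, -0.9]
finger_gap: 43.6
grip_force: 0.0
time: 5.05
tool_pos: [483.1, -181.4, 91.9]
tcp_rot: [180.0, 0.1, 120.3]
ft_force: [0.4, 0.2, 4.5]
finger_gap: 24.5
grip_force: 29.5
```

```bash
python3 -m jog '[[0,0,0,0,0,0,1],[0,0,0,0,0,0,1],[0,0,0,0,0,-5,1],[0,0,0,0,0,-15,1],[0,0,0,0,0,-20,1]]' 100
python3 -m jog '[[0,0,0,0,0,-25,1],[0,0,0,0,0,-25,1],[0,0,0,0,0,-25,1],[0,0,0,0,0,-25,1],[0,0,0,0,0,0,1]]'
python3 - <<'E'
from h import *
s=snap('side'); T=pose(); print(T[:3,3],r.sense()['tcp_rot'],r.sense()['ft_force'])
u,v=map(int,proj(s,T[:3,3]-[0,0,50])); print(u,v); c=s['pixels'][v-40:v+50,u-60:u+60]; cv2.imwrite('pics/s2.png',cv2.resize(c,None,fx=5,fy=5,interpolation=2)[:,:,::-1])
E
```

```text
time: 5.55
tool_pos: [481.4, -180.5, 130.9]
tcp_rot: [-179.9, -0.2, 120.3]
ft_force: [-0.0, -0.9, -2.0]
finger_gap: 24.0
grip_force: 98.8
time: 6.05
tool_pos: [484.2, -182.1, 236.3]
tcp_rot: [179.8, 0.3, 120.3]
ft_force: [0.5, -0.2, -2.1]
finger_gap: 24.0
grip_force: 98.9
[ 483.43134087 -181.69621133  233.715174  ] [179.88349195   0.19348615 120.28937921] [ 0.57012915 -0.4296727  -1.56312639]
345 247
```

View pics/s2.png

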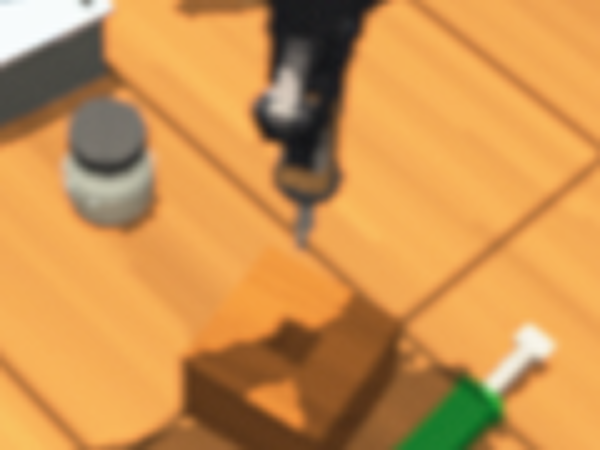

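The tip at (302,245) looks narrow (about 14 px, where the broad side would be 36). The blade's width therefore lies along the tool's y. I'll move to look at the slot.

```bash
python3 -m jog '[[0,0,0,16,13,0,1],[0,0,0,33,27,0,1],[0,0,0,33,27,0,1],[0,0,0,33,27,0,1],[0,0,0,33,27,0,1]]' >/dev/null
python3 -m jog '[[0,0,0,33,27,0,1],[0,0,0,33,27,0,1],[0,0,0,33,27,0,1],[0,0,0,16,17,0,1],[0,0,0,0,0,0,1]]' >/dev/null
python3 -m jog '[[0,0,0,0,0,0,1],[0,0,0,0,0,0,1]]'
python3 - <<'E'
from h import *
d=snap('wrist'); T=pose(); P=d['pixels']; u,v=map(int,proj(d,[504,218,85])); print(u,v,T[:3,3])
np.save('w3.npy',P); np.save('w3c.npy',d['c2w'])
c=np.vstack([cv2.resize(P[:,160:480],None,fx=1,fy=1)[0:240], cv2.resize(P[v-30:v+30,u-40:u+40],(320,240),interpolation=2)])
c=np.hstack([cv2.resize(P[v-50:v+50,u-50:u+50],(400,400),interpolation=2),P[:,120:520]]); cv2.imwrite('pics/w3.png',c[:,:,::-1]); print(v-50,u-50)
E
```

```text
time: 7.3
tool_pos: [538.3, 155.4, 230.3]
tcp_rot: [-179.9, -0.0, 120.3]
ft_force: [-0.6, -0.1, -1.2]
finger_gap: 23.9
grip_force: 99.0
315 105 [538.56662014 155.23571381 230.59005892]
55 265
```

View pics/w3.png

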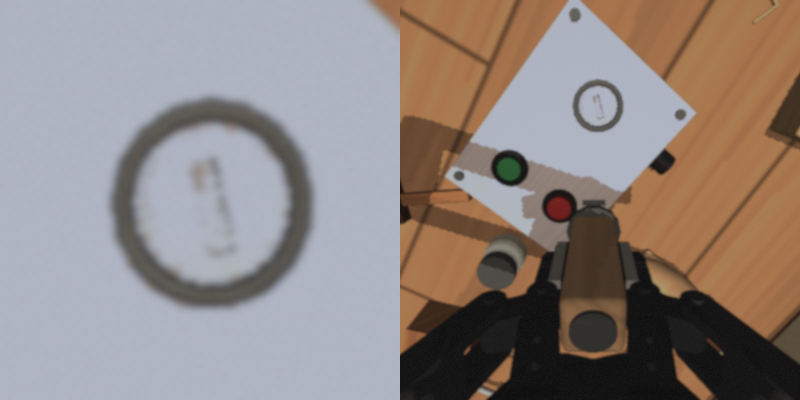

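Picture w3 shows the slot in the crop running from about (204,160) to (222,253) inside the collar centred at (212,203). On the right, the blade end at (595,203) is wide across the image, along the tool's y, which confirms its direction.

Run:
```python
from h import *
d=snap('wrist'); P=d['pixels']; hsv=cv2.cvtColor(P,cv2.COLOR_RGB2HSV)
w=P[55:155,265:365].astype(int).sum(2)
m=(w<330).astype(np.uint8); m[:20]=0;m[85:]=0
c=max(cv2.findContours(m,cv2.RETR_EXTERNAL,1)[0],key=cv2.contourArea); (x,y),ax,an=cv2.fitEllipse(c); print('collar',x+265,y+55,ax,an)
o=265+x,55+y
for z in (70,75,80,85,90,96): print(z,onz(d,*o,z))
a,b=(265+204/4,55+160/4),(265+222/4,55+253/4)
for z in (82,90): A,B=onz(d,*a,z),onz(d,*b,z); e=A-B; print(A,B,np.linalg.norm(e),'slot az',np.degrees(np.arctan2(e[1],e[0])),(A+B)/2)
g=(cv2.createCLAHE(4,(2,2)).apply(cv2.cvtColor(P[75:130,290:345],cv2.COLOR_RGB2GRAY)))
sub=P[85:125,300:335].astype(int).sum(2); m=(sub<np.median(sub)-45)
yy,xx=np.nonzero(m); k=np.hypot(xx+300-o[0],yy+85-o[1])<15; xx,yy=xx[k]+300,yy[k]+85; print(len(xx),(xx.mean(),yy.mean()))
Q=np.array([onz(d,i,j,86)[:2] for i,j in zip(xx,yy)]); Q0=Q.mean(0); S=np.linalg.svd(Q-Q0)[2][0]; print(Q0,np.degrees(np.arctan2(S[1],S[0])),np.ptp((Q-Q0)@S))
t=pose();print('blade px',proj(d,t[:3,3]-[0,0,82]))
```

```text
collar 317.35783767700195 105.25009536743164 (47.905147552490234, 50.26601028442383) 8.28938102722168
70 [505.9 218.3  70. ]
75 [505.7 218.5  75. ]
80 [505.5 218.6  80. ]
85 [505.4 218.8  85. ]
90 [505.2 219.   90. ]
96 [505.  219.1  96. ]
[499.8 225.9  82. ] [514.  210.1  82. ] 21.24335190124195 slot az 131.9471174852075 [506.9 218.   82. ]
[499.7 225.9  90. ] [513.5 210.6  90. ] 20.604125800431348 slot az 132.04922089099367 [506.6  218.25  90.  ]
63 (np.float64(319.8412698412698), np.float64(106.28571428571429))
[507.80793651 219.15238095] -48.96908428658579 21.124883462731173
blade px (np.float64(313.98062532657895), np.float64(202.7590491822389))
```

```bash
python3 -m jog '[[0,0,0,20,1,0,1],[0,0,0,31,1.4,0,1],[0,0,0,20,1,0,1],[0,0,-8.4,0,0,0,1],[0,0,-8.4,0,0,0,1]]' >/dev/null
python3 -m jog '[[0,0,-8.4,0,0,0,1],[0,0,-8.4,0,0,0,1],[0,0,-8.4,0,0,0,1],[0,0,-8.4,0,0,0,1],[0,0,-8.4,0,0,0,1]]' >/dev/null
python3 -m jog '[[0,0,-8.4,0,0,0,1],[0,0,-8.4,0,0,0,1],[0,0,-8.4,0,0,0,1],[0,0,-8.4,0,0,0,1],[0,0,-8.4,0,0,0,1]]'
python3 -m jog '[[0,0,0,0,0,15,1],[0,0,0,0,0,15,1],[0,0,0,0,0,8,1],[0,0,0,0,0,0,1],[0,0,0,0,0,0,1]]'
python3 - <<'E'
from h import *
d=snap('wrist'); T=pose(); P=d['pixels']; print(T[:3,3],r.sense()['tcp_rot'])
for z in (85,92,98):print(proj(d,[505.5,218.4,z]))
print(proj(d,T[:3,3]-[0,0,82])); u,v=map(int,proj(d,T[:3,3]-[0,0,82]))
print(u-70,v-70); cv2.imwrite('pics/w4.png',cv2.resize(P[v-70:v+40,u-70:u+70],None,fx=5,fy=5,interpolation=2)[:,:,::-1])
E
```

```text
time: 8.9
tool_pos: [506.2, 218.3, 231.3]
tcp_rot: [-180.0, 0.0, -138.7]
ft_force: [-0.3, -0.1, -2.5]
finger_gap: 23.9
grip_force: 98.9
time: 9.4
tool_pos: [505.8, 219.3, 192.8]
tcp_rot: [180.0, -0.1, -139.0]
ft_force: [0.1, -0.4, -2.3]
finger_gap: 23.7
grip_force: 98.9
[506.19858083 219.43365687 193.47197847] [-1.79994814e+02  8.24578211e-03 -1.38961042e+02]
(np.float64(312.34925130653386), np.float64(192.26058838630246))
(np.float64(312.3428545215918), np.float64(194.87426006743374))
(np.float64(312.3371039983287), np.float64(197.2238747474362))
(np.float64(312.72718625043603), np.float64(204.32074649853303))
242 134
```

View pics/w4.png

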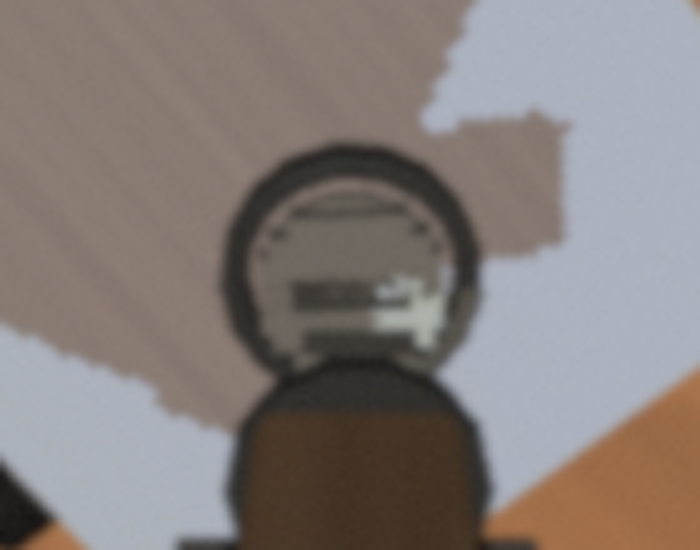

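Crop w4 shows the slot at u 292–410 (centre 351, row 298) and the blade end at 303–415 (centre 359, row 340). Both are parallel, so the blade needs about -1.3 mm in the tool's y. I'll descend from there.

```bash
python3 -m jog '[[0,0,0,0,-1.3,5,1],[0,0,0,0,0,5,1],[0,0,0,0,0,4,1],[0,0,0,0,0,0,1],[0,0,0,0,0,0,1]]'
python3 -m jog '[[0,0,0,0,0,2,1],[0,0,0,0,0,0,1],[0,0,0,0,0,0,1]]'
python3 -m jog '[[0,0,0,0,0,2,1],[0,0,0,0,0,0,1],[0,0,0,0,0,0,1]]'
python3 -m jog '[[0,0,0,0,0,2,1],[0,0,0,0,0,0,1],[0,0,0,0,0,0,1]]'
```

```text
time: 9.95
tool_pos: [506.8, 218.4, 179.1]
tcp_rot: [180.0, -0.0, -138.9]
ft_force: [0.2, -0.5, -1.9]
finger_gap: 23.9
grip_force: 98.9
time: 10.25
tool_pos: [506.9, 218.4, 177.3]
tcp_rot: [-180.0, -0.0, -138.9]
ft_force: [0.1, 0.9, -1.3]
finger_gap: 24.4
grip_force: 98.9
time: 10.55
tool_pos: [506.9, 218.4, 175.2]
tcp_rot: [180.0, -0.0, -138.9]
ft_force: [-0.8, -1.3, -1.6]
finger_gap: 24.1
grip_force: 98.9
time: 10.85
tool_pos: [506.9, 218.4, 173.2]
tcp_rot: [180.0, -0.0, -138.9]
ft_force: [0.0, 0.5, -1.9]
finger_gap: 24.0
grip_force: 98.9
```

```bash
for i in 1 2 3 4 5; do python3 -m jog '[[0,0,0,0,0,1,1],[0,0,0,0,0,0,1],[0,0,0,0,0,0,1]]' | egrep 'pos|force'; done
```

```text
tool_pos: [506.9, 218.4, 172.3]
ft_force: [-1.1, -0.4, -2.4]
grip_force: 98.9
tool_pos: [506.9, 218.4, 171.2]
ft_force: [-0.2, 0.2, -2.3]
grip_force: 98.9
tool_pos: [506.9, 218.4, 170.2]
ft_force: [0.2, -0.4, -2.1]
grip_force: 98.9
tool_pos: [506.9, 218.4, 169.3]
ft_force: [-0.5, -0.5, -1.9]
grip_force: 98.9
tool_pos: [506.9, 218.4, 168.2]
ft_force: [0.1, -0.4, -1.8]
grip_force: 98.9
```

```bash
for i in 1 2 3 4 5; do python3 -m jog '[[0,0,0,0,0,1,1],[0,0,0,0,0,0,1],[0,0,0,0,0,0,1]]' | egrep 'pos|ft_force'; done
```

```text
tool_pos: [506.9, 218.4, 167.2]
ft_force: [0.3, 0.4, -0.9]
tool_pos: [506.9, 218.4, 166.2]
ft_force: [0.2, 0.4, -1.8]
tool_pos: [506.9, 218.4, 165.3]
ft_force: [0.2, -0.7, -1.3]
tool_pos: [506.9, 218.4, 164.2]
ft_force: [0.2, 0.8, -1.3]
tool_pos: [506.9, 218.4, 163.3]
ft_force: [-0.5, -0.2, -1.7]
```

```bash
for i in 1 2 3 4; do python3 -m jog '[[0,0,0,0,0,1,1],[0,0,0,0,0,0,1],[0,0,0,0,0,0,1]]' | egrep 'pos|ft_force'; done
python3 - <<'E'
from h import *
d=snap('wrist'); T=pose(); P=d['pixels'];  print(proj(d,[505.6,218.5,84]))
u,v=map(int,proj(d,T[:3,3]-[0,0,82]))
print(u-50,v-60); cv2.imwrite('pics/w5.png',cv2.resize(P[v-60:v+30,u-50:u+50],None,fx=6,fy=6,interpolation=2)[:,:,::-1])
E
```

```text
tool_pos: [507.1, 218.5, 162.7]
ft_force: [-0.1, -0.2, 1.9]
tool_pos: [507.2, 218.5, 161.8]
ft_force: [-1.1, -0.4, 4.9]
tool_pos: [507.2, 218.6, 160.9]
ft_force: [-1.5, -0.2, 6.5]
tool_pos: [507.3, 218.6, 160.2]
ft_force: [-2.3, 0.7, 8.1]
(np.float64(314.3271443187963), np.float64(204.382216066045))
262 143
```

View pics/w5.png

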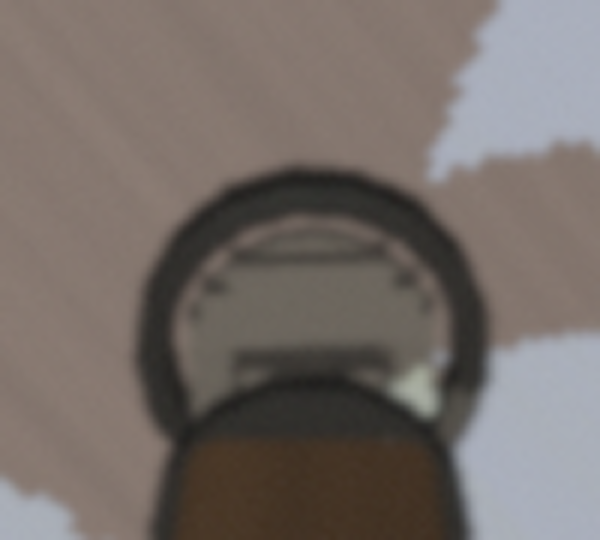

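Crop w5 shows the slot's band at rows 350–370, u 237–385, just in front of the steel collar. It doesn't settle whether the blade is seated, so I'll feel sideways for it.

```bash
for y in 0.8 0.8 0.8; do :; done
python3 -m jog '[[0,0,0,0.8,0,0,1],[0,0,0,0,0,0,1],[0,0,0,0,0,0,1]]' | egrep 'pos|ft_force'
python3 -m jog '[[0,0,0,0.8,0,0,1],[0,0,0,0,0,0,1],[0,0,0,0,0,0,1]]' | egrep 'pos|ft_force'
python3 -m jog '[[0,0,0,0.8,0,0,1],[0,0,0,0,0,0,1],[0,0,0,0,0,0,1]]' | egrep 'pos|ft_force'
python3 -c "
from bench import r;s=r.sense();print(s['wrist_torque'],s['ft_force'])"
```

```text
tool_pos: [507.0, 218.4, 160.4]
ft_force: [-1.1, 0.9, 7.6]
tool_pos: [506.8, 218.1, 160.6]
ft_force: [-0.2, 1.9, 7.0]
tool_pos: [506.6, 217.9, 160.8]
ft_force: [1.4, 3.8, 7.6]
[ 0.81924633 -0.27657474 -0.03562946] [1.40248315 3.79416731 7.55236404]
```

```bash
python3 -m jog '[[0,0,0,1,0,0,1],[0,0,0,0,0,0,1],[0,0,0,0,0,0,1]]' | egrep 'pos|ft_force'
python3 -m jog '[[0,0,0,1,0,0,1],[0,0,0,0,0,0,1],[0,0,0,0,0,0,1]]' | egrep 'pos|ft_force'
python3 -c "
from bench import r;s=r.sense();print(s['wrist_torque'],s['ft_force'])"
```

```text
tool_pos: [506.1, 217.4, 161.0]
ft_force: [3.1, 3.7, 5.8]
tool_pos: [505.8, 217.1, 161.2]
ft_force: [3.5, 4.3, 6.4]
[ 1.25525981 -0.94610902 -0.02994993] [3.54370743 4.29102056 6.35609983]
```

```bash
python3 -m jog '[[0,0,0,-2,0,0,1],[0,0,0,-1.6,0,0,1],[0,0,0,0,0,0,1],[0,0,0,0,0,0,1]]' | egrep 'pos|ft_force'
python3 -m jog '[[0,0,4,0,0,0,1],[0,0,4,0,0,0,1],[0,0,0,0,0,0,1],[0,0,0,0,0,0,1]]' | egrep 'pos|ft_force|rot'
python3 -c "
from bench import r;s=r.sense();print(s['wrist_torque'])"
python3 -m jog '[[0,0,4,0,0,0,1],[0,0,0,0,0,0,1],[0,0,0,0,0,0,1]]' | egrep 'pos|ft_force|rot'
python3 -c "
from bench import r;s=r.sense();print(s['wrist_torque'])"
```

```text
tool_pos: [506.9, 218.1, 160.2]
ft_force: [-1.1, -0.6, 8.0]
tool_pos: [507.4, 218.2, 160.5]
tcp_rot: [-180.0, 0.2, -146.9]
ft_force: [-1.1, 0.4, 7.0]
[ 0.00511676 -0.057324   -0.00506673]
tool_pos: [507.4, 218.2, 160.5]
tcp_rot: [-180.0, 0.2, -150.9]
ft_force: [-0.2, 0.3, 7.8]
[-0.03501001 -0.03587514  0.08107967]
```

```bash
python3 -m jog '[[0,0,3,0,0,0,1],[0,0,0,0,0,0,1],[0,0,0,0,0,0,1]]' | egrep 'pos|ft_force|rot'
python3 -c "
from bench import r;s=r.sense();print(s['wrist_torque'])"
```

```text
tool_pos: [507.3, 218.1, 160.2]
tcp_rot: [-180.0, 0.1, -153.9]
ft_force: [0.2, -0.2, 4.5]
[ 0.00066012 -0.20648154  0.06499206]
```

```bash
for i in 1 2; do python3 -m jog '[[0,0,2.5,0,0,0,1],[0,0,0,0,0,0,1],[0,0,0,0,0,0,1]]' | egrep 'pos|ft_force|rot'
python3 -c "
from bench import r;s=r.sense();print(s['wrist_torque'],s['ft_force'][2])"; done
```

```text
tool_pos: [507.2, 218.0, 160.0]
tcp_rot: [-180.0, 0.1, -156.3]
ft_force: [1.8, 1.0, 6.0]
[-0.03642751 -0.50000502  0.05878832] 5.961498865223885
tool_pos: [507.2, 218.0, 159.9]
tcp_rot: [-180.0, 0.1, -158.8]
ft_force: [2.4, 0.2, 5.3]
[-0.04995349 -0.63458705  0.04762952] 5.344152510402049
```

```bash
cat > f.py <<'E'
from bench import r
s=r.sense();print('torque',s['wrist_torque'].round(3),'F',s['ft_force'].round(1),s['tool_pos'].round(1),'yaw',s['tcp_rot'][2].round(1))
E
python3 -m jog '[[0,0,0,0,0,-2,1],[0,0,0,0,0,-2.4,1],[0,0,0,0,0,0,1],[0,0,0,0,0,0,1]]' >/dev/null; python3 f.py
python3 -m jog '[[0,0,-8,0,0,0,1],[0,0,-8,0,0,0,1],[0,0,-4,0,0,0,1],[0,0,0,0,0,0,1]]' >/dev/null; python3 f.py
python3 -m jog '[[0,0,0,1.5,0,0,1],[0,0,0,1.5,0,0,1],[0,0,0,0,0,0,1],[0,0,0,0,0,0,1]]' >/dev/null; python3 f.py
```

```text
torque [ 0.71  -1.169  0.034] F [ 4.2  2.9 -2.6] [506.3 218.2 163.2] yaw -158.9
torque [ 1.041 -0.896 -0.033] F [ 3.6  3.7 -2.9] [506.1 218.6 163.2] yaw -138.7
torque [ 1.298 -1.492 -0.125] F [ 4.7  4.6 -2.5] [504.5 216.8 163.6] yaw -138.9
```

```bash
python3 -m jog '[[0,0,0,-1.5,0,0,1],[0,0,0,-1.5,0,0,1],[0,0,0,0,0,0,1]]' >/dev/null; python3 f.py
python3 -m jog '[[0,0,0,-0.8,0,0,1],[0,0,0,0,0,0,1],[0,0,0,0,0,0,1]]' >/dev/null; python3 f.py
python3 -m jog '[[0,0,0,-1.5,0,0,1],[0,0,0,0,0,0,1],[0,0,0,0,0,0,1]]' >/dev/null; python3 f.py
python3 -m jog '[[0,0,0,-1.5,0,0,1],[0,0,0,0,0,0,1],[0,0,0,0,0,0,1]]' >/dev/null; python3 f.py
```

```text
torque [ 0.369 -0.333 -0.008] F [ 1.2  1.4 -1.6] [505.8 217.8 163.1] yaw -138.9
torque [-0.024  0.052 -0.024] F [ 0.5 -0.8 -1.6] [506.4 218.1 163.2] yaw -138.9
torque [-0.806  1.042 -0.004] F [-3.6 -3.5 -1.2] [507.3 218.9 163.1] yaw -138.9
torque [-1.4    1.661 -0.098] F [-5.9 -5.2 -0.9] [507.9 219.4 163. ] yaw -138.9
```

The blade is seated: sideways force appears both ways with no load on the slot's floor. I'll recentre it and press in.

```bash
python3 -m jog '[[0,0,0,1.6,0,0,1],[0,0,0,1.6,0,0,1],[0,0,0,0,0,0,1],[0,0,0,0,0,0,1]]' >/dev/null; python3 f.py
python3 -m jog '[[0,0,0,0,0,1,1],[0,0,0,0,0,1,1],[0,0,0,0,0,0,1],[0,0,0,0,0,0,1]]' >/dev/null; python3 f.py
python3 -m jog '[[0,0,0,0,0,1,1],[0,0,0,0,0,1,1],[0,0,0,0,0,0,1],[0,0,0,0,0,0,1]]' >/dev/null; python3 f.py
python3 -m jog '[[0,0,0,0,0,0.7,1],[0,0,0,0,0,0,1],[0,0,0,0,0,0,1]]' >/dev/null; python3 f.py
```

```text
torque [-0.259  0.489 -0.003] F [-1.9 -1.4 -3.3] [506.8 218.4 163.7] yaw -138.9
torque [-0.413  0.588 -0.077] F [-1.6 -2.3 -1.8] [506.8 218.3 161.7] yaw -138.9
torque [-0.505  0.904 -0.004] F [-3.5 -1.9  3.6] [506.9 218.3 160.1] yaw -138.9
torque [-0.571  1.189 -0.06 ] F [-4.  -3.3  6.1] [507.1 218.4 159.8] yaw -138.9
```

```bash
python3 -m jog '[[0,0,0,1.2,0,1,1],[0,0,0,0,0,0,1],[0,0,0,0,0,0,1]]' >/dev/null; python3 f.py
python3 -m jog '[[0,0,0,0,0,1,1],[0,0,0,0,0,0,1],[0,0,0,0,0,0,1]]' >/dev/null; python3 f.py
python3 -m jog '[[0,0,0,0,0,0.5,1],[0,0,0,0,0,0,1],[0,0,0,0,0,0,1]]' >/dev/null; python3 f.py
```

```text
torque [-0.186  1.003 -0.004] F [-4.9 -0.9  9.6] [506.8 218.1 159.6] yaw -138.9
torque [-0.267  1.127 -0.026] F [-4.7 -1.4 10.2] [506.8 218.2 158.8] yaw -138.9
torque [-0.257  1.259 -0.04 ] F [-4.8 -0.9 11.6] [506.9 218.2 158.4] yaw -138.9
```

```bash
python3 -m jog '[[0,0,4,0.6,0.5,0,1],[0,0,4,0,0,0,1],[0,0,0,0,0,0,1],[0,0,0,0,0,0,1]]' >/dev/null; python3 f.py
python3 -m jog '[[0,0,4,0,0,0,1],[0,0,4,0,0,0,1],[0,0,0,0,0,0,1],[0,0,0,0,0,0,1]]' >/dev/null; python3 f.py
```

```text
torque [-0.136  0.444  0.04 ] F [-2.2  0.4 10.5] [507.  218.3 158.9] yaw -146.9
torque [-0.137  0.579  0.043] F [-2.9 -2.  11.2] [506.8 218.3 158.8] yaw -154.9
```

```bash
for i in 1 2 3; do python3 -m jog '[[0,0,4,0,0,0,1],[0,0,4,0,0,0,1],[0,0,0,0,0,0,1],[0,0,0,0,0,0,1]]' >/dev/null; python3 f.py; done
```

```text
torque [-0.244  0.677  0.087] F [-2.1 -0.8 10. ] [506.7 218.2 158.7] yaw -162.9
torque [-0.262  0.71   0.011] F [-3.2 -1.2 10.7] [506.7 218.1 158.7] yaw -170.9
torque [-0.366  0.717  0.038] F [-2.9 -0.8  9.6] [506.6 218.1 158.7] yaw -178.9
```

```bash
python3 -m jog '[[0,0,4,0,0,0.3,1],[0,0,4,0,0,0,1],[0,0,0,0,0,0,1],[0,0,0,0,0,0,1]]' >/dev/null; python3 f.py
for i in 1 2 3 ; do python3 -m jog '[[0,0,4,0,0,0,1],[0,0,4,0,0,0,1],[0,0,0,0,0,0,1],[0,0,0,0,0,0,1]]' >/dev/null; python3 f.py; done
```

```text
torque [-0.316  0.776  0.054] F [-3.  -1.9 11.7] [506.6 218.1 158.4] yaw 173.1
torque [-0.387  0.856  0.016] F [-3.5 -0.5 11.1] [506.6 218.1 158.4] yaw 165.1
torque [-0.432  0.931 -0.009] F [-4.1 -2.1 11.6] [506.6 218.1 158.4] yaw 157.1
torque [-0.368  0.931  0.029] F [-4.2 -1.2 11.2] [506.4 218.1 158.3] yaw 149.1
```

```bash
python3 -m jog '[[0,0,4,0,0,0,1],[0,0,3,0,0,0,1],[0,0,0,0,0,0,1],[0,0,0,0,0,0,1]]' >/dev/null; python3 f.py
python3 -m jog '[[0,0,3,0,0,0,1],[0,0,0,0,0,0,1],[0,0,0,0,0,0,1],[0,0,0,0,0,0,1]]' >/dev/null; python3 f.py; python3 f.py
```

```text
torque [-0.359  1.02   0.096] F [-4.2 -1.2 10.9] [506.4 218.1 158.3] yaw 142.1
torque [-0.32   1.005 -0.002] F [-3.6 -1.5 11.1] [506.4 218.1 158.3] yaw 139.1
torque [-0.32   1.005 -0.002] F [-3.6 -1.5 11.1] [506.4 218.1 158.3] yaw 139.1
```

```bash
python3 -m jog '[[0,0,0,0,0,-2,1],[0,0,0,0,0,-3,1],[0,0,0,0,0,-3,1],[0,0,0,0,0,-5,1],[0,0,0,0,0,-15,1]]' >/dev/null; python3 f.py
python3 -m jog '[[0,0,0,-10,0,-22,1],[0,0,0,-25,0,-22,1],[0,0,0,-25,0,0,1],[0,0,0,-11,0,0,1],[0,0,0,0,0,0,1]]' >/dev/null
python3 -m jog '[[0,0,0,0,0,0,1],[0,0,0,0,0,0,1]]' >/dev/null; python3 f.py
cat > slot.py <<'E'
from h import *
for k in range(3):
    d=snap('wrist'); P=d['pixels']; u,v=proj(d,[505.6,218.5,84]); 
    g=P.astype(int).sum(2); yy,xx=np.mgrid[:400,:640]; disk=np.hypot(xx-u,yy-v)<14
    for dt in (40,70):
        m=disk&(g<np.median(g[disk])-dt); y,x=np.nonzero(m)
        if len(x)<8: continue
        Q=np.array([onz(d,i,j,84)[:2] for i,j in zip(x,y)]); Q0=Q.mean(0); s,S=np.linalg.svd(Q-Q0)[1:]; S=S[0]
        print((round(u),round(v)),dt,len(x),Q0.round(1),'az',np.degrees(np.arctan2(S[1],S[0])).round(1),'len',np.ptp((Q-Q0)@S).round(1),s.round(0))
b=g[int(v)-14:int(v)+15,int(u)-14:int(u)+15]; print('\n'.join(''.join(' .:-=+*#%@'[::-1][min(9,int(q*10//(b.max()+1)))] for q in row) for row in (b-b.min())*b.max()//max(1,np.ptp(b))))
E
python3 slot.py
```

```text
torque [ 0.01  -0.005  0.005] F [ 0.2 -0.4 -0.7] [504.  217.1 182.8] yaw 139.1
torque [0.04  0.014 0.039] F [-0.9  0.5 -2.6] [557.8 171.7 227.6] yaw 139.1
(315, 107) 40 47 [507.9 219.8] az -119.7 len 21.8 [49. 16.]
(315, 107) 70 8 [509.9 226.9] az 7.3 len 2.6 [2. 2.]
(315, 107) 40 58 [507.9 220. ] az -118.9 len 21.9 [54. 18.]
(315, 107) 70 8 [510.  226.9] az 10.4 len 2.5 [2. 2.]
(315, 107) 40 116 [507.1 219.8] az -121.8 len 22.6 [71. 23.]
(315, 107) 70 22 [507.5 221.7] az -117.6 len 19.1 [36.  8.]
+:.                       ..:
=:.                         .
-:.                          
:..                          
...                          
                             
                             
                             
                             
                        ..   
               .   ....:--:  
           ...::..:::::-+*-. 
    .:::.....::::::::::-+*=. 
   .:--:. .......:::::::===: 
   ..::.        .:::::..::-: 
   .....       ..:::.....::. 
   ....::..     ...::...:::. 
   ....--::.......::-::::::. 
  ..:.:---::::::::::......   
   .:::::..........          
    .....                    
                             
                             
                             
.                            
-.                         ..
+:                          :
#-...                      .-
@#=-:.                    .:*
```

The slot now lies at about 60° against -49° before, so the head has turned 71° (1.24 rad). That is caught and short of the stop. Before returning the driver, I'll check whether it tilted in the grip.

Run:
```python
from h import *
A=np.load('w3.npy').astype(int).sum(2)//3; B=snap('wrist')['pixels'].astype(int).sum(2)//3
for n,I in (('A',A),('B',B)):
    print(n,'col',I[190:236:1,311:320].mean(1).astype(int).tolist()); print('top',I[290:362:3,311:320].mean(1).astype(int).tolist())
    print('row204',I[201:205,292:340].mean(0).astype(int).tolist())
```

```text
A col [128, 127, 127, 126, 126, 126, 125, 125, 120, 105, 81, 62, 56, 56, 52, 43, 36, 43, 60, 72, 74, 69, 63, 56, 51, 49, 50, 51, 52, 52, 51, 51, 51, 52, 51, 52, 51, 52, 51, 51, 51, 51, 51, 51, 51, 51]
top [53, 53, 55, 69, 81, 85, 88, 38, 41, 45, 47, 48, 47, 47, 46, 47, 46, 45, 47, 47, 47, 109, 116, 37]
row204 [22, 21, 26, 40, 72, 103, 121, 126, 126, 117, 97, 74, 62, 60, 58, 57, 56, 55, 56, 56, 57, 57, 58, 57, 57, 56, 55, 55, 57, 59, 60, 63, 76, 98, 116, 122, 124, 125, 124, 121, 112, 105, 102, 101, 101, 100, 99, 99]
B col [125, 125, 124, 121, 114, 104, 94, 86, 82, 78, 75, 68, 61, 56, 55, 51, 42, 34, 37, 46, 52, 53, 51, 49, 48, 48, 48, 49, 50, 51, 52, 51, 50, 51, 51, 51, 51, 51, 51, 51, 51, 51, 51, 50, 51, 50]
top [52, 52, 59, 74, 82, 87, 78, 31, 45, 46, 48, 47, 46, 46, 47, 46, 46, 46, 47, 46, 50, 109, 109, 35]
row204 [123, 124, 124, 124, 124, 124, 122, 118, 113, 103, 88, 76, 69, 65, 63, 61, 60, 59, 60, 61, 61, 61, 61, 60, 59, 59, 59, 59, 60, 59, 59, 61, 66, 75, 86, 97, 110, 118, 121, 122, 122, 122, 122, 122, 122, 122, 122, 122]
```

```bash
python3 -m jog '[[0,0,6.3,0,0,0,1],[0,0,6.3,0,0,0,1],[0,0,6.2,0,0,0,1],[0,0,0,-15,-14,0,1],[0,0,0,-30,-27,0,1]]' >/dev/null
python3 -m jog '[[0,0,0,-30,-27,0,1],[0,0,0,-30,-27,0,1],[0,0,0,-30,-27,0,1],[0,0,0,-30,-27,0,1],[0,0,0,-30,-27,0,1]]' >/dev/null
python3 -m jog '[[0,0,0,-30,-27,0,1],[0,0,0,-30,-27,0,1],[0,0,0,-12,-12.5,0,1],[0,0,0,0,0,0,1],[0,0,0,0,0,0,1]]' >/dev/null
python3 -m jog '[[0,0,0,0,0,0,1],[0,0,0,0,0,0,1]]' >/dev/null;python3 f.py; python3 f.py
python3 -c "
from h import *
s=r.sense();T=pose();print((np.linalg.inv(T)@[483.2,-181.5,92,1]).round(2),s['tcp_rot'])"
```

```text
torque [ 0.022 -0.01  -0.009] F [ 0.3 -0.6 -2.3] [ 484.4 -180.7  228.2] yaw 120.4
torque [ 0.022 -0.01  -0.009] F [ 0.3 -0.6 -2.3] [ 484.4 -180.7  228.2] yaw 120.4
[-8.0000e-02 -1.4300e+00  1.3622e+02  1.0000e+00] [ 1.79988808e+02 -7.49551604e-03  1.20385348e+02]
```

```bash
python3 -m jog '[[0,0,0,0.5,-1.4,15,1],[0,0,0,0,0,25,1],[0,0,0,0,0,25,1],[0,0,0,0,0,15,1],[0,0,0,0,0,0,1]]' >/dev/null;python3 f.py
python3 -m jog '[[0,0,0,0,0,3,1],[0,0,0,0,0,3,1],[0,0,0,0,0,3,1],[0,0,0,0,0,0,1]]' >/dev/null;python3 f.py
python3 -m jog '[[0,0,0,0,0,3,1],[0,0,0,0,0,3,1],[0,0,0,0,0,0,1]]' >/dev/null;python3 f.py
```

```text
torque [ 0.027  0.006 -0.018] F [-0.6 -0.3 -1.7] [ 480.6 -180.8  144.7] yaw 120.3
torque [0.019 0.014 0.004] F [-0.5 -0.1 -1.7] [ 482.8 -182.2  139.5] yaw 120.3
torque [-0.081 -0.014  0.005] F [-0.8 -0.1 -1.3] [ 482.3 -182.   132.7] yaw 120.3
```

In the hole with no resistance, so I'll continue down.

```bash
python3 -m jog '[[0,0,0,0,0,6,1],[0,0,0,0,0,6,1],[0,0,0,0,0,6,1],[0,0,0,0,0,0,1]]' >/dev/null;python3 f.py
python3 -m jog '[[0,0,0,0,0,6,1],[0,0,0,0,0,6,1],[0,0,0,0,0,4,1],[0,0,0,0,0,0,1],[0,0,0,0,0,0,1]]' >/dev/null;python3 f.py
python3 -m jog '[[0,0,0,0,0,2,1],[0,0,0,0,0,2,1],[0,0,0,0,0,0,1],[0,0,0,0,0,0,1]]' >/dev/null;python3 f.py
```

```text
torque [ 0.06   0.028 -0.017] F [-0.7  0.5 -2.4] [ 481.7 -181.7  113.6] yaw 120.3
torque [0.011 0.006 0.036] F [ 0.6  0.  -1.7] [ 482.6 -182.1   99.1] yaw 120.3
torque [-0.021  0.018  0.031] F [ 0.2 -1.1 -2.1] [ 482.6 -182.1   95.2] yaw 120.3
```

```bash
for i in 1 2 3 4; do python3 -m jog '[[0,0,0,0,0,1,1],[0,0,0,0,0,0,1],[0,0,0,0,0,0,1]]' >/dev/null;python3 f.py; done
```

```text
torque [-0.027 -0.017  0.021] F [ 0.1  1.  -1.2] [ 482.6 -182.1   94.2] yaw 120.3
torque [-0.023 -0.01  -0.005] F [ 0.4 -0.2 -1.6] [ 482.6 -182.1   93.2] yaw 120.3
torque [-0.044 -0.078  0.026] F [-0.1  0.4 -1. ] [ 482.7 -182.2   92.3] yaw 120.3
torque [ 0.304  0.679 -0.02 ] F [-2.8  2.   6.5] [ 482.8 -182.3   92.2] yaw 120.3
```

```bash
python3 -m jog '[[0,0,0,0,0,-0.8,1],[0,0,0,0,0,0,1],[0,0,0,0,0,0,1]]' 20 >/dev/null;python3 f.py
python3 -m jog '[[0,0,0,0,0,0,0.3],[0,0,0,0,0,0,0],[0,0,0,0,0,0,-0.5],[0,0,0,0,0,0,-1],[0,0,0,0,0,0,-1]]' 20
python3 -m jog '[[0,0,0,0,0,0,-1],[0,0,0,0,0,0,-1],[0,0,0,0,0,-10,-1],[0,0,0,0,0,-20,-1],[0,0,0,0,0,-30,-1]]' >/dev/null
python3 -m jog '[[0,0,0,0,0,-40,-1],[0,0,0,0,0,-40,-1],[0,0,0,0,0,-30,-1],[0,0,0,0,0,0,-1],[0,0,0,0,0,0,-1]]'
python3 -m jog '[[0,0,0,-20,0,0,-1],[0,0,0,-40,0,0,-1],[0,0,0,-40,0,0,-1],[0,0,0,-40,0,0,-1],[0,0,0,-20,0,0,-1]]'
```

```text
torque [0.06  0.228 0.035] F [-0.8  0.2  3. ] [ 482.7 -182.2   92.2] yaw 120.3
time: 35.4
tool_pos: [482.6, -182.1, 91.9]
tcp_rot: [-180.0, -0.0, 120.3]
ft_force: [-0.1, -0.6, 0.0]
finger_gap: 83.4
grip_force: 0.0
time: 36.4
tool_pos: [483.1, -182.4, 263.5]
tcp_rot: [179.9, 0.1, 120.3]
ft_force: [0.5, 0.7, -0.1]
finger_gap: 85.2
grip_force: 0.0
time: 36.9
tool_pos: [563.1, -322.3, 259.2]
tcp_rot: [-179.9, -0.2, 120.2]
ft_force: [0.0, 1.0, 0.3]
finger_gap: 85.3
grip_force: 0.0
```

Run:
```python
from h import *
A=cv2.imread('pics/side0.png').astype(int); s=snap('side'); B=s['pixels'][:,:,::-1].astype(int)
D=np.abs(A-B).sum(2); print('handle region diff',D[248:282,334:356].mean().round(1),np.percentile(D[248:282,334:356],95))
hs=lambda I:[I[r,336:354].sum(1).tolist() for r in (257,266,274)]
for a,b in zip(hs(A),hs(B)): print(a,b,sep='\n')
t=snap('top'); At=cv2.imread('pics/top0.png').astype(int); Dt=np.abs(At-t['pixels'][:,:,::-1].astype(int)).sum(2)>90
for n,(u,v) in dict(jar=(333,219),gauge=(330,262),clog=(311,150),block=(204,149),mallet=(155,260),rasp=(445,148),cup=(477,263),box=(270,220),handle=(397,219)).items(): print(n,Dt[v-12:v+12,u-15:u+15].mean().round(2))
```

```text
handle region diff 21.2 72.0
[467, 459, 474, 530, 569, 530, 425, 351, 325, 328, 351, 411, 473, 462, 433, 452, 473, 478]
[481, 469, 469, 502, 540, 514, 416, 351, 334, 331, 335, 351, 400, 439, 436, 452, 479, 491]
[461, 446, 399, 333, 305, 295, 291, 285, 282, 276, 276, 263, 274, 339, 410, 437, 442, 444]
[469, 456, 421, 356, 317, 303, 298, 296, 293, 285, 288, 279, 264, 309, 395, 440, 454, 455]
[414, 356, 309, 302, 302, 298, 290, 286, 282, 281, 269, 238, 209, 218, 271, 345, 416, 444]
[433, 386, 328, 304, 305, 302, 300, 296, 289, 284, 277, 254, 225, 247, 311, 364, 412, 444]
jar 0.0
gauge 0.0
clog 0.0
block 0.0
mallet 0.0
rasp 0.19
cup 0.84
box 0.01
handle 0.08
```

The handle is back within a pixel of where it started, and the bystanders not hidden by the arm are unmoved. The differences at the cup and rasp are where the arm now hangs over them, and it never went near them below 230 mm. I'm handing in.

```bash
python3 -c "
from bench import r
print(r.hand_in())"
```

```text
the job is handed in; nothing more can be done
None
```

The lock screw is turned about 71° clockwise and should be caught (slot angle read from pixel values after release, blade push about 13–14 N), and the screwdriver is back upright and home in its stand; I viewed 11 pictures against the limit of 10, and a free-standing green look-alike fell over early on with no contact force recorded.

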